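# Fill the row on the vial viewer and hold its lamp dial at the third click

### The job

Fill the row on the back-lit vial viewer: stand the two loose vials upright in the two empty seats of its ledge (either vial in either seat), fully down like their neighbours, and let go of them; leave the dial alone until the row is full, because the lamp bleaches the samples. Then take the lamp dial by its bar and turn it clockwise past the first two clicks to the third, never on to the fourth, and hold it there against its return spring: the program finishes while still gripping the dial at the third click. Do not knock vials over, and leave the vials already seated, the dropper bottle, the petri dish and the loupe where they are.

Things in the scene. Friction and masses are not known exactly. Their poses are not given: they have to be found in the camera images.
- viewer: low instrument fixed to the worktop. Origin on the worktop under its middle seat; x points away from the robot at zero yaw, y left. Ledge with five seats in a row along y: x -32 to 48 mm, y -106 to 106 mm, top 20 mm high. Behind it the white lamp panel: x 48 to 75 mm, top 100 mm high. At its -y end the control box: x -30 to 75, y -216 to -107 mm, top 47 mm high, the dial on top
- seat2 (a point): an empty seat, second from the left (viewer x 0, y 40 mm): centre of its floor, 16 mm above the worktop. A round recess 26 mm wide, 4 mm deep; seats are 40 mm apart, the lamp panel's face is 48 mm behind the centre. Axes as the viewer's
- seat4 (a point): the other empty seat, fourth from the left (viewer x = 0, y = -40 mm), same size; the point is the centre of its floor, 16 mm above the worktop
- seat1 (a point): leftmost seat (viewer y = 80 mm), already taken by row_1; centre of its floor
- seat3 (a point): middle seat, already taken by row_3; centre of its floor
- seat5 (a point): rightmost seat (viewer y = -80 mm), already taken by row_5; centre of its floor
- vial_a: closed specimen vial with a black screw cap, a plain upright cylinder 23 mm in diameter and 60 mm tall (15 to 31 g; grip it below 50 mm), origin at the centre of its underside, z up; stands loose on the worktop in front of the viewer
- vial_b: closed specimen vial with a black screw cap, a plain upright cylinder 23 mm in diameter and 60 mm tall (15 to 31 g; grip it below 50 mm), origin at the centre of its underside, z up; the other loose one on the worktop in front of the viewer
- row_1: closed specimen vial with a black screw cap, a plain upright cylinder 23 mm in diameter and 60 mm tall (15 to 31 g; grip it below 50 mm), origin at the centre of its underside, z up; already stands in the leftmost seat
- row_3: closed specimen vial with a black screw cap, a plain upright cylinder 23 mm in diameter and 60 mm tall (15 to 31 g; grip it below 50 mm), origin at the centre of its underside, z up; already stands in the middle seat
- row_5: closed specimen vial with a black screw cap, a plain upright cylinder 23 mm in diameter and 60 mm tall (15 to 31 g; grip it below 50 mm), origin at the centre of its underside, z up; already stands in the rightmost seat
- dial (a joint): lamp dial, rad: 0 = off, where it rests; grows clockwise seen from above, about a vertical axis. Clicks 0.349 rad (20 deg) apart: third at 1.047, fourth 1.396; end stop 1.45. A spring always drives it back to 0 (0.06 N m at 0, 0.10 at the third click); each click adds a rise and drop of 0.035 N m. Five black marks behind it: a dot for off, then four bars, each longer
- dial_grip (a point): black bar grip on the lamp dial: 46 mm long (x; the + end has a white line and points at the marks), 14 mm wide (y), 24 mm tall (z up). This point: on the dial's axis at the bar's underside, 56 mm above the worktop, on a skirt 52 mm in diameter. Axis at viewer x 8, y -168 mm; at off its x is turned 0.698 rad anticlockwise from the viewer's x
- dropper: bystander: white dropper bottle, 33 mm in diameter, 85 mm tall, stands in front of the viewer near the loose vials; origin at the centre of its underside
- petri: bystander: closed petri dish, 68 mm in diameter, 15 mm tall, on the left of the worktop; origin under its centre
- loupe: bystander: folding pocket loupe, 38x30x18 mm, on the worktop at the right; origin under its centre
Mind the look-alikes: they are no part of the job. Leave any green or red look-alike of the row_3 alone.

How it is judged:
On the way, in this order (a step that is already met when the one before it is completed fails the run):
1. both loose vials stand in the empty seats and are let go, the row is full, the dial is still off (horizontal distance between row_1 and seat1 below 0.004 m and z of row_1 in the frame of seat1 between -0.003 and 0.003 m and angle between each of row_1, row_3, row_5's own z axis and vertical below 0.08 rad and horizontal distance between row_3 and seat3 below 0.004 m and z of row_3 in the frame of seat3 between -0.003 and 0.003 m and horizontal distance between row_5 and seat5 below 0.004 m and z of row_5 in the frame of seat5 between -0.003 and 0.003 m and ((horizontal distance between vial_a and seat2 below 0.004 m and z of vial_a in the frame of seat2 between -0.003 and 0.003 m and angle between each of vial_a, vial_b's own z axis and vertical below 0.08 rad and horizontal distance between vial_b and seat4 below 0.004 m and z of vial_b in the frame of seat4 between -0.003 and 0.003 m) or (horizontal distance between vial_a and seat4 below 0.004 m and z of vial_a in the frame of seat4 between -0.003 and 0.003 m and angle between each of vial_a, vial_b's own z axis and vertical below 0.08 rad and horizontal distance between vial_b and seat2 below 0.004 m and z of vial_b in the frame of seat2 between -0.003 and 0.003 m)) and contact force between the fingers and vial_a below 0.1 N and contact force between the fingers and vial_b below 0.1 N and value of joint dial below 0.1 rad), for 0.2 s.
2. the dial is gripped and held at the third click (value of joint dial between 0.92 and 1.17 rad and contact force between the fingers and dial above 1 N), for 0.5 s.
At the end, for the whole second after the job is handed in: all five seats hold a vial, upright within 0.08 rad, within 4 mm of the seat's centre and within 3 mm of its floor, not touched by the fingers; the fingers press on the dial's bar with more than 1 N and the dial stands still at the third click, between 0.92 and 1.17 rad (all of step 2 and horizontal distance between row_1 and seat1 below 0.004 m and z of row_1 in the frame of seat1 between -0.003 and 0.003 m and angle between each of row_1, row_3, row_5's own z axis and vertical below 0.08 rad and horizontal distance between row_3 and seat3 below 0.004 m and z of row_3 in the frame of seat3 between -0.003 and 0.003 m and horizontal distance between row_5 and seat5 below 0.004 m and z of row_5 in the frame of seat5 between -0.003 and 0.003 m and ((horizontal distance between vial_a and seat2 below 0.004 m and z of vial_a in the frame of seat2 between -0.003 and 0.003 m and angle between each of vial_a, vial_b's own z axis and vertical below 0.08 rad and horizontal distance between vial_b and seat4 below 0.004 m and z of vial_b in the frame of seat4 between -0.003 and 0.003 m) or (horizontal distance between vial_a and seat4 below 0.004 m and z of vial_a in the frame of seat4 between -0.003 and 0.003 m and angle between each of vial_a, vial_b's own z axis and vertical below 0.08 rad and horizontal distance between vial_b and seat2 below 0.004 m and z of vial_b in the frame of seat2 between -0.003 and 0.003 m)) and contact force between the fingers and vial_a below 0.1 N and contact force between the fingers and vial_b below 0.1 N and velocity of joint dial between -0.1 and 0.1 rad/s); the arm keeps its last pose, push and grip.
It fails at once if the dial is turned while the row is not full (value of joint dial above 0.2 rad and not (horizontal distance between row_1 and seat1 below 0.004 m and z of row_1 in the frame of seat1 between -0.003 and 0.003 m and angle between each of row_1, row_3, row_5's own z axis and vertical below 0.08 rad and horizontal distance between row_3 and seat3 below 0.004 m and z of row_3 in the frame of seat3 between -0.003 and 0.003 m and horizontal distance between row_5 and seat5 below 0.004 m and z of row_5 in the frame of seat5 between -0.003 and 0.003 m and ((horizontal distance between vial_a and seat2 below 0.004 m and z of vial_a in the frame of seat2 between -0.003 and 0.003 m and angle between each of vial_a, vial_b's own z axis and vertical below 0.08 rad and horizontal distance between vial_b and seat4 below 0.004 m and z of vial_b in the frame of seat4 between -0.003 and 0.003 m) or (horizontal distance between vial_a and seat4 below 0.004 m and z of vial_a in the frame of seat4 between -0.003 and 0.003 m and angle between each of vial_a, vial_b's own z axis and vertical below 0.08 rad and horizontal distance between vial_b and seat2 below 0.004 m and z of vial_b in the frame of seat2 between -0.003 and 0.003 m)))).
It fails at once if the dial is turned on to the fourth click (value of joint dial above 1.28 rad).
It fails at once if a vial is tipped over (angle between any of vial_a, vial_b, row_1, row_3, row_5's own z axis and vertical above 0.6 rad).
It fails at once if a vial of the row is knocked out of its seat (distance of any of row_1, row_3, row_5 from where it was at the start of the episode above 0.012 m).
It fails at once if the dropper bottle, petri dish or loupe is displaced (distance of any of dropper, petri, loupe from where it was at the start of the episode above 0.025 m).
It also fails if it takes over 64 s, if anything falls off the work surface, if the arm or the gripper's body presses on something with over 40 N, if the wrist force passes 120 N, or if a joint passes its speed limit or range.

### The arm

A 6-joint arm with a two-finger parallel gripper is mounted at the origin on a cart in front of the work surface, level with it; the furniture and walls round the work are solid. World frame = base frame: x ahead of the robot, y to its left, z up, the work surface at z = 0. Lengths are in m, angles in rad, forces in N, time in s.
With the tool pointing down it reaches from about 0.3 to 0.775 m from the base axis. Payload 14.6 kg.
Tool frame: the origin (TCP) lies at the very end of the fingers, on their centre line; the grasp point (between the pads) lies 19 mm behind it; z points along the fingers, y is the line along which they close (so a half turn about z gives the same grasp; the last joint's range is limited). The gripper opens to 94 mm and grips with 3 to 60 N. Pads are 16 mm wide; open, the fingers measure 119 mm over their backs; the gripper's body (75 mm by 177 mm) begins 78 mm behind the grasp point.
Start: joints at [-1.199, 0.3, 1.521, -0, 1.321, -0.067], TCP at [0.234, -0.498, 0.205] pointing down, gripper open.
Joint ranges: [-3.03, 3.03], [-0.79, 2.21], [0.23, 2.52], [-1.04, 4.18], [0, 3.07], [-2.55, 2.55]. Speed limits (rad/s): [2.22, 2.22, 2.57, 3.14, 3.14, 3.14].

### API

Orientations are given as [roll, pitch, yaw] about the fixed x, y, z axes, in that order (R = Rz(yaw) Ry(pitch) Rx(roll)).
In Python, from station import ctrl gives the robot as it stands.
- The arm moves only by the shell command python3 -m pendant 'ROWS' [OPENING] [FORCE]. ROWS is JSON, a list of rows, each a list of 2 entries, a list of its own where there are three numbers: the shift along the world's x, y, z in cm, then the turn about the world's z in rad. A call has 1 to 20 rows; each row shifts and turns the commanded pose from where the row before left it; what a row does not reach is not made up. A row lasts 1/12 s, in which the tool goes at most 41.7 mm and 7.16 degrees, less where a joint would pass 70% of its speed; a pose out of reach is approached as far as the arm can. A call is refused whole if a number of a shift passes 4.17 or a number of a turn 0.125, either way. A call with a gripper value outside its range is refused whole. OPENING is the opening, from 0 (shut) to 1 (fully open), set as the call begins (- or left out, the last holds). The fingers move at their own pace and stop on an object; FORCE is the grip in N (left out, the last holds). Time passes only in rows, so rows that do not move let the fingers close. It gives the time, the measured TCP pose, the force, the opening and the grip force at its end, in the units of the state.
- ctrl.get_obs(): the state, without advancing time (a new reading comes with each control period).
- ctrl.camera(name): name is "scene" or "top" or "wrist"; returns a dict with "color" (384x512x3 uint8, red, green, blue), "intrinsics" (3x3 intrinsics, pixels), "camera_from_world" (4x4, takes a point from world to camera coordinates). Camera axes: x right, y down, z forward; pixel columns grow to the right and rows downward; lengths in m; the calibration is good to about 2 mm. A picture is of the moment at which its call begins. There is no depth.
- ctrl.hand_in(): hands the job in; it is judged then, once.
The state is a dict: "time_s": time; "qpos": joint angles; "joint_vel": joint speeds; "tau": joint torques, N m; "ee_pos": TCP position; "eef_rot": TCP orientation; "force": force on the tool from outside, world axes, zero at the start; "moment": the same for the moment, N m; "grip_width": finger opening in m; "grip_force": force on a finger pad.
Only numpy, scipy, OpenCV 4.12 (cv2) and the standard library are available. Lean on these libraries where they do the work, as an engineer would, in place of code of your own. Each camera call takes 0.05 s, during which the arm holds its last target. There are 200 camera calls.

## Working session

There is one attempt and no reset: what is moved stays moved. The work goes in short steps, Python scripts to look and compute and a shell command to move; the robot and the scene stay as the last step left them, time stands still between calls to the robot, and variables do not carry over. Pictures are saved under pics/ and viewed, at most 10 in all, crops included, and the job is handed in when it is done.

```bash
mkdir -p pics; python3 - <<'E'
from station import ctrl
import cv2,numpy as np
o=ctrl.get_obs();print(o)
for n in("top","scene"):
    c=ctrl.camera(n);cv2.imwrite(f"pics/{n}0.png",c["color"][...,::-1]);print(n,c["intrinsics"],c["camera_from_world"].round(4).tolist())
E
```

```text
{'time_s': 0.0, 'qpos': array([-1.19859973e+00,  3.00486385e-01,  1.52159676e+00, -1.00351244e-05,
        1.32067965e+00, -6.66201737e-02]), 'joint_vel': array([-0.00160303,  0.00107712, -0.0006427 ,  0.00129199,  0.00066015,
        0.0017751 ]), 'tau': array([-2.51221878e-03, -5.31807017e+01, -3.52741027e+01,  7.06613087e-02,
        2.43224110e-02, -1.46522680e-04]), 'ee_pos': array([ 0.23356619, -0.49765022,  0.20487131]), 'eef_rot': array([-3.14042446e+00, -6.81992646e-05,  4.38819219e-01]), 'force': array([-0.2253648 , -0.71725422,  0.53003644]), 'moment': array([ 0.00563236, -0.04745961,  0.03035611]), 'grip_force': 0.0, 'grip_width': 0.09418893873756883}
top [[369.85583049   0.         256.25148875]
 [  0.         369.85583049 189.94740172]
 [  0.           0.           1.        ]] [[-0.0489, -0.9988, -0.0008, 0.0348], [-0.9776, 0.048, -0.2051, 0.5088], [0.2049, -0.0092, -0.9787, 0.8587], [0.0, 0.0, 0.0, 1.0]]
scene [[482.16625689   0.         257.23288747]
 [  0.         482.16625689 197.9952961 ]
 [  0.           0.           1.        ]] [[-0.7813, -0.6242, -0.002, 0.3949], [-0.4202, 0.5283, -0.7378, 0.2516], [0.4615, -0.5756, -0.6751, 0.89], [0.0, 0.0, 0.0, 1.0]]
```

View pics/top0.png

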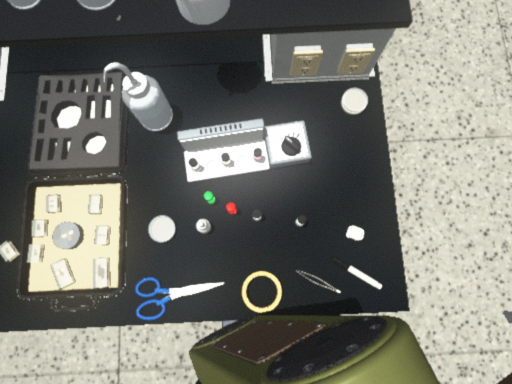

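View pics/scene0.png

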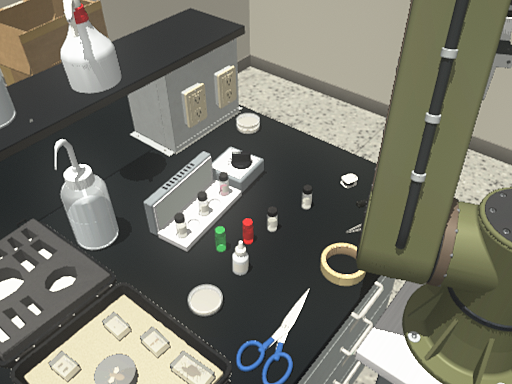

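The top view shows the seated vials at about (194,163), (226,159) and (258,155), and the dial at (291,146). The loose vials are at (257,215) and (301,221). The green and red look-alikes are at (209,198) and (232,208), and the dropper is at (204,227). The scene view agrees.

```bash
cat > h.py <<'E'
from station import ctrl
import cv2,numpy as np
def ray(c,uv,z):
    T=c["camera_from_world"];R,t=T[:3,:3],T[:3,3];o=-R.T@t
    d=R.T@np.linalg.inv(c["intrinsics"])@np.array([uv[0],uv[1],1.]);return o+d*(z-o[2])/d[2]
def proj(c,p):
    T=c["camera_from_world"];q=c["intrinsics"]@(T[:3,:3]@np.array(p)+T[:3,3]);return q[:2]/q[2]
E
python3 - <<'E'
from h import *
c=ctrl.camera("top");im=c["color"][...,::-1].copy()
cv2.imwrite("pics/crop1.png",cv2.resize(im[110:240,170:340],None,fx=4.6,fy=4.6,interpolation=cv2.INTER_CUBIC))
for n,uv,z in[("r1",(194,162),.076),("r3",(226,158),.076),("r5",(258,154),.076),("a",(257,215),.06),("b",(301,221),.06),("dial",(291,146),.08),("green",(209,198),.06),("red",(232,208),.06),("drop",(204,227),.06)]:print(n,ray(c,uv,z).round(4))
E
```

```text
r1 [0.5821 0.1583 0.076 ]
r3 [0.5884 0.08   0.076 ]
r5 [0.5947 0.0014 0.076 ]
a [0.4467 0.0111 0.06  ]
b [ 0.427  -0.0937  0.06  ]
dial [ 0.6099 -0.0803  0.08  ]
green [0.494  0.1257 0.06  ]
red [0.4667 0.0707 0.06  ]
drop [0.424  0.1393 0.06  ]
```

View pics/crop1.png

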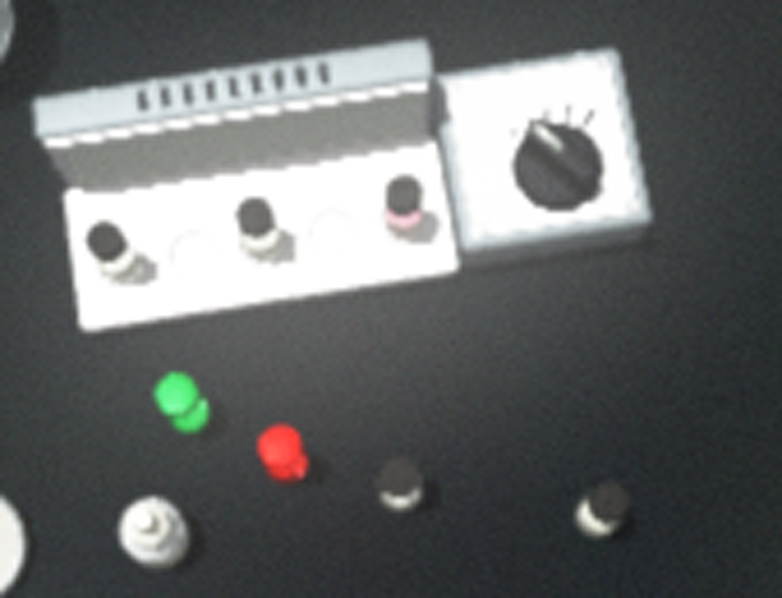

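```bash
python3 -m pendant '[[[1.6,3.7,0],0.11],[[1.6,3.7,0],0.11],[[1.6,3.7,0],0.11],[[1.6,3.7,0],0.11],[[1.6,3.7,0],0.11],[[1.6,3.7,0],0.11],[[1.6,3.7,0],0.11],[[1.6,3.7,0],0.11],[[1.6,3.7,0],0.11],[[1.6,3.7,0],0.11],[[1.6,3.7,0],0.11],[[0,0,0],0],[[0,0,0],0],[[0,0,0],0]]' 1 10
python3 - <<'E'
from h import *
c=ctrl.camera("wrist");cv2.imwrite("pics/w1.png",c["color"][...,::-1]);print(c["camera_from_world"].round(3).tolist())
for p in[(.4467,.0111,.06),(.427,-.0937,.06)]:print(proj(c,p))
E
```

```text
time_s: 1.32
ee_pos: [0.4095, -0.0911, 0.2053]
eef_rot: [-3.141, 0.0, 1.648]
force: [0.7, -0.4, 0.3]
grip_width: 0.0938
grip_force: 0.0
[[0.997, 0.077, 0.0, -0.402], [0.075, -0.971, 0.228, -0.144], [0.018, -0.227, -0.974, 0.361], [0.0, 0.0, 0.0, 1.0]]
[295.79710191  82.1106172 ]
[265.5522369  187.73624738]
```

View pics/w1.png

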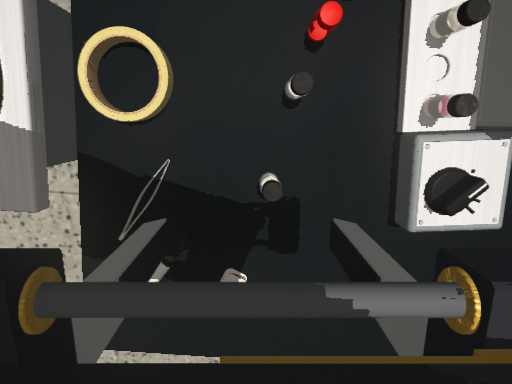

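The wrist view shows vial_b's cap at about (271,188) and vial_a's cap at about (302,83). Seat4's recess is at (437,67), row_5's cap at (461,105) and the dial at (455,190).

```bash
python3 - <<'E'
from h import *
c=ctrl.camera("wrist");im=c["color"][...,::-1]
g=(255*(im/255.)**.45).astype(np.uint8)
f=lambda a:cv2.resize(a,(390,290),interpolation=cv2.INTER_CUBIC)
# crops 52x~39 -> x7.5
cr=[(250,166),(282,66),(415,48),(440,85)]
t=[f(g[y:y+39,x:x+52]) for x,y in cr]
cv2.imwrite("pics/w2.png",np.vstack([np.hstack(t[:2]),np.hstack(t[2:])]))
print(c["intrinsics"])
for n,uv,z in[("b",(272,188),.06),("a",(302,83),.06),("s4",(437,67),.02),("r5",(463,105),.076),("dial",(455,190),.08)]:print(n,ray(c,uv,z).round(4))
E
```

```text
[[323.1177352    0.         249.26248059]
 [  0.         323.1177352  194.61412783]
 [  0.           0.           1.        ]]
b [ 0.4335 -0.094   0.06  ]
a [0.4527 0.0102 0.06  ]
s4 [0.5996 0.0416 0.02  ]
r5 [6.005e-01 3.000e-04 7.600e-02]
dial [ 0.6081 -0.0786  0.08  ]
```

View pics/w2.png

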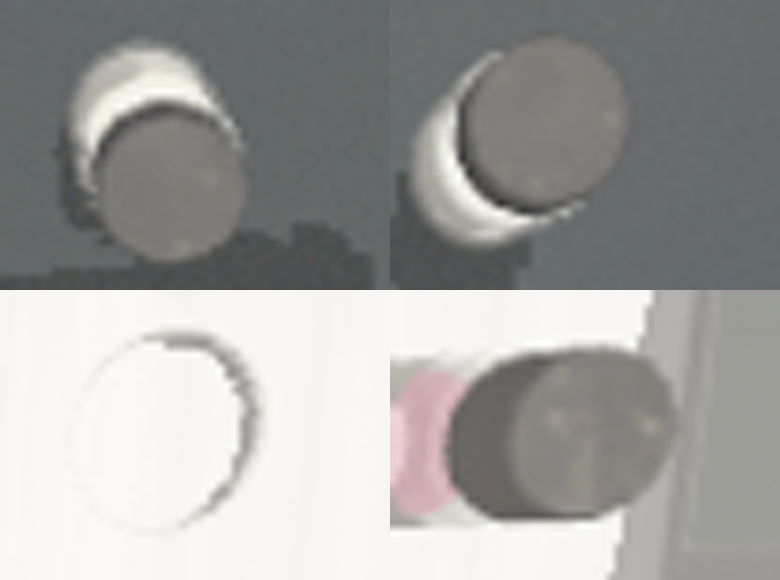

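The caps show as clean discs in the enlarged crops. Their top centres are: vial_b (272.5,190.8), vial_a (302.4,82.2) and row_5 (466.8,103.8). The seat4 rim is centred at (436.9,66.4).

```bash
python3 - <<'E'
from h import *
c=ctrl.camera("wrist")
for n,uv,z in[("b",(272.4,190.5),.06),("a",(302.3,82),.06),("s4",(436.8,66.2),.02),("r5",(466.6,103.5),.076)]:print(n,ray(c,uv,z).round(4))
print(ctrl.get_obs()["ee_pos"],ctrl.get_obs()["eef_rot"])
E
```

```text
b [ 0.4341 -0.0969  0.06  ]
a [0.4529 0.0108 0.06  ]
s4 [0.5994 0.042  0.02  ]
r5 [0.6035 0.0015 0.076 ]
[ 0.40931976 -0.09199517  0.20542219] [-3.14145484e+00  5.00216996e-05  1.64603333e+00]
```

```bash
python3 -m pendant '[[[2.5,-0.5,-2.9],0],[[0,0,-4],0],[[0,0,-4],0],[[0,0,-4],0],[[0,0,-3],0],[[0,0,-1],0],[[0,0,0],0],[[0,0,0],0]]' 1 10
python3 -m pendant '[[[0,0,0],0],[[0,0,0],0],[[0,0,0],0],[[0,0,0],0],[[0,0,0],0],[[0,0,0],0],[[0,0,0],0],[[0,0,0],0],[[0,0,0],0],[[0,0,0],0]]' 0 10
```

```text
time_s: 2.13
ee_pos: [0.4351, -0.0966, 0.0175]
eef_rot: [3.141, 0.0, 1.648]
force: [0.0, -0.3, -0.2]
grip_width: 0.094
grip_force: 0.0
time_s: 2.97
ee_pos: [0.4347, -0.0959, 0.0164]
eef_rot: [-3.142, 0.0, 1.649]
force: [-0.6, -0.2, 0.3]
grip_width: 0.0307
grip_force: 0.0
```

```bash
python3 -m pendant '[[[0,0,0],0],[[0,0,0],0],[[0,0,0],0],[[0,0,0],0],[[0,0,0],0],[[0,0,0],0],[[0,0,1],0],[[0,0,3],0],[[0,0,4],0],[[0,0,4],0],[[0,0,0],0]]' 0 10

```

```text
time_s: 3.88
ee_pos: [0.4374, -0.0967, 0.1439]
eef_rot: [3.132, 0.004, 1.649]
force: [0.9, -0.7, 0.3]
grip_width: 0.0229
grip_force: 10.0
```

```bash
python3 -m pendant '[[[2,3,0],0],[[3,3,0],0],[[3,3,0],0],[[2,2,0],0],[[0,1,0],0],[[0,0,0],0],[[0,0,0],0],[[0,0,0],0],[[0,0,0],0]]'
python3 - <<'E'
from h import *
c=ctrl.camera("wrist");im=c["color"][...,::-1]
for p in[(.5994,.042,.02),(.596,.082,.076),(.592,.122,.02)]:print(proj(c,p))
g=(255*(im/255.)**.6).astype(np.uint8);np.save("T.npy",c["camera_from_world"])
cv2.imwrite("pics/w3.png",cv2.resize(g,(800,600),interpolation=cv2.INTER_CUBIC));print(ctrl.get_obs()["ee_pos"])
E
```

```text
time_s: 4.63
ee_pos: [0.5331, 0.022, 0.1368]
eef_rot: [3.141, 0.0, 1.648]
force: [-0.1, 0.4, -0.2]
grip_width: 0.0228
grip_force: 10.0
[321.47303185 174.19688262]
[340.53137434 132.66613395]
[324.67663421  83.07183132]
[0.53323836 0.02206326 0.13681844]
```

View pics/w3.png

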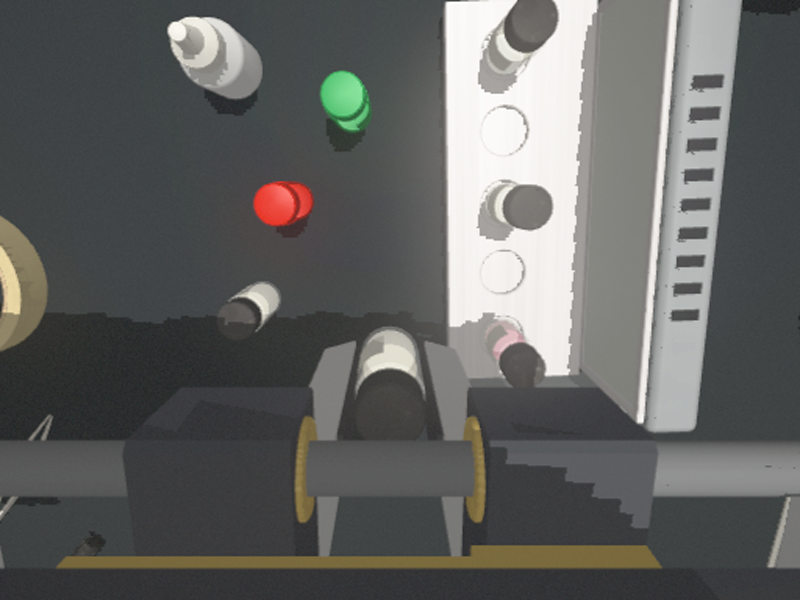

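The view shows seat4 at about (502,272), seat2 at (504,130) and row_3's cap at (528,206) in this upscaled picture. The held vial's cap is at (391,408).

```bash
python3 - <<'E'
from h import *
c=ctrl.camera("wrist");s=512/800
for n,uv,z in[("s4",(502,272),.02),("s2",(504,130.5),.02),("r3",(528,206),.076),("held",(391,405),.1804),("a",(239.5,319),.06)]:print(n,ray(c,np.array(uv)*s,z).round(4))
E
```

```text
s4 [0.5993 0.0422 0.02  ]
s2 [0.5903 0.1216 0.02  ]
r3 [0.5941 0.0825 0.076 ]
held [0.5339 0.0251 0.1804]
a [0.4556 0.013  0.06  ]
```

```bash
python3 - <<'E'
from h import *
c=ctrl.camera("wrist");s=512/800
for uv,z in[((389,359),.1204),((389,328),.1204),((357,350),.1204),((421,350),.1204),((391,370),.1804),((356,405),.1804),((425,405),.1804)]:print(uv,ray(c,np.array(uv)*s,z).round(4))
print(proj(c,(.533,.022,.1204))/s,proj(c,(.533,.0335,.1204))/s,proj(c,(.533,.0335,.1804))/s)
E
```

```text
(389, 359) [0.534  0.0182 0.1204]
(389, 328) [0.533  0.0313 0.1204]
(357, 350) [0.5207 0.021  0.1204]
(421, 350) [0.5467 0.023  0.1204]
(391, 370) [0.5332 0.036  0.1804]
(356, 405) [0.5239 0.0245 0.1804]
(425, 405) [0.5438 0.026  0.1804]
[387.34041799 349.92544419] [389.4897204  322.70870618] [389.6853562  378.09582926]
```

```bash
python3 -m pendant '[[[3,1,0],0.015],[[3.5,1,0],0.015],[[0,0,-3],0],[[0,0,-3],0],[[0,0,-2],0],[[0,0,-1],0],[[0,0,-0.4],0],[[0,0,0],0],[[0,0,0],0],[[0,0,0],0],[[0,0,0],0]]'
python3 -m pendant '[[[0,0,-0.2],0],[[0,0,-0.2],0],[[0,0,-0.1],0],[[0,0,-0.1],0],[[0,0,0],0],[[0,0,0],0]]'
```

```text
time_s: 5.7
ee_pos: [0.5992, 0.043, 0.0437]
eef_rot: [3.14, 0.0, 1.679]
force: [-0.5, -0.6, -0.5]
grip_width: 0.0224
grip_force: 10.0
time_s: 6.2
ee_pos: [0.5985, 0.043, 0.0364]
eef_rot: [-3.141, -0.0, 1.679]
force: [-0.4, 0.0, -0.4]
grip_width: 0.022
grip_force: 10.0
```

```bash
python3 -m pendant '[[[0.05,-0.07,0],0],[[0,0,-0.1],0],[[0,0,-0.1],0],[[0,0,-0.1],0],[[0,0,-0.1],0],[[0,0,0],0],[[0,0,0],0],[[0,0,0],0]]'
```

```text
time_s: 6.87
ee_pos: [0.5991, 0.0423, 0.0325]
eef_rot: [-3.142, 0.0, 1.679]
force: [-0.2, -0.2, 1.0]
grip_width: 0.0221
grip_force: 10.0
```

```bash
python3 -m pendant '[[[0,0,-0.1],0],[[0,0,-0.1],0],[[0,0,0],0],[[0,0,0],0]]'
python3 - <<'E'
from h import *
c=ctrl.camera("wrist");g=(255*(c["color"][...,::-1]/255.)**.6).astype(np.uint8)
cv2.imwrite("pics/w4.png",cv2.resize(g,(800,600),interpolation=cv2.INTER_CUBIC))
E
```

```text
time_s: 7.2
ee_pos: [0.5992, 0.0423, 0.0314]
eef_rot: [3.141, 0.0, 1.679]
force: [-4.4, -0.0, 11.6]
grip_width: 0.0224
grip_force: 10.0
```

View pics/w4.png

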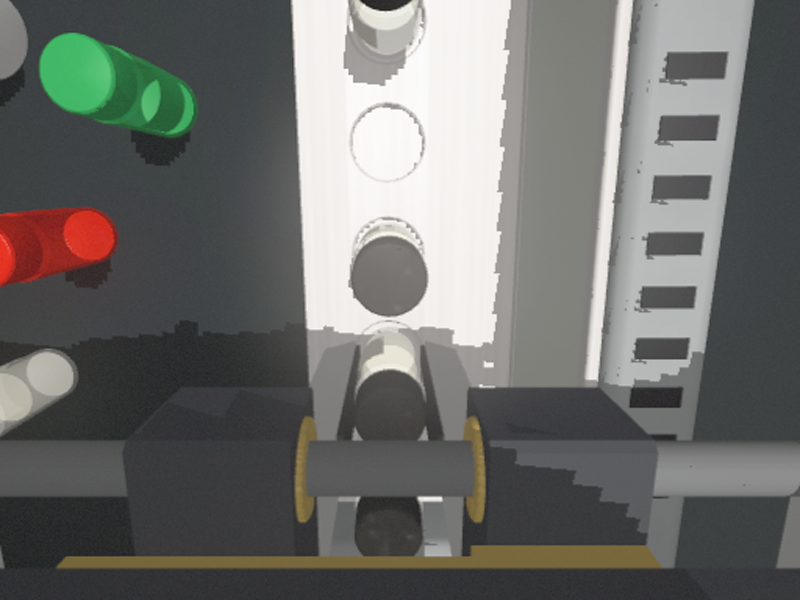

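The picture shows the held vial inside seat4's rim, which is visible just behind it at (389,322), and in line with row_3's cap (389,276). Contact came at floor height. I'll ease off and let go, opening only halfway because of the lamp panel.

```bash
python3 -m pendant '[[[0,0,0.2],0],[[0,0,0],0],[[0,0,0],0]]'
python3 -m pendant '[[[0,0,0],0],[[0,0,0],0],[[0,0,0],0],[[0,0,0],0],[[0,0,0],0],[[0,0,0],0]]' 0.5 10
python3 -m pendant '[[[0,0,2],0],[[0,0,4],0],[[0,0,4],0],[[0,0,4],0],[[-3,-0.5,0.7],0],[[-4,-0.8,0],0],[[-4,-0.8,0],0],[[-3.6,-0.8,0],0],[[0,0,0],0],[[0,0,0],0],[[0,0,0],0],[[0,0,0],0]]' 0.5
python3 - <<'E'
from h import *
c=ctrl.camera("wrist");g=(255*(c["color"][...,::-1]/255.)**.45).astype(np.uint8)
for p in[(.453,.011,.06),(.599,.042,.076)]:print(proj(c,p)*800/512)
cv2.imwrite("pics/w5.png",cv2.resize(g,(800,600),interpolation=cv2.INTER_CUBIC))
E
```

```text
time_s: 7.5
ee_pos: [0.5991, 0.0423, 0.0323]
eef_rot: [3.142, 0.0, 1.679]
force: [0.3, 0.1, -0.3]
grip_width: 0.0227
grip_force: 10.0
time_s: 8.0
ee_pos: [0.5991, 0.0423, 0.0324]
eef_rot: [-3.142, -0.0, 1.679]
force: [-0.6, 0.3, -0.2]
grip_width: 0.0472
grip_force: 0.0
time_s: 9.0
ee_pos: [0.454, 0.0134, 0.1796]
eef_rot: [3.141, 0.0, 1.679]
force: [0.1, -0.5, 0.9]
grip_width: 0.0471
grip_force: 0.0
[386.30779292 299.49191561]
[646.96262014 279.59132316]
```

View pics/w5.png

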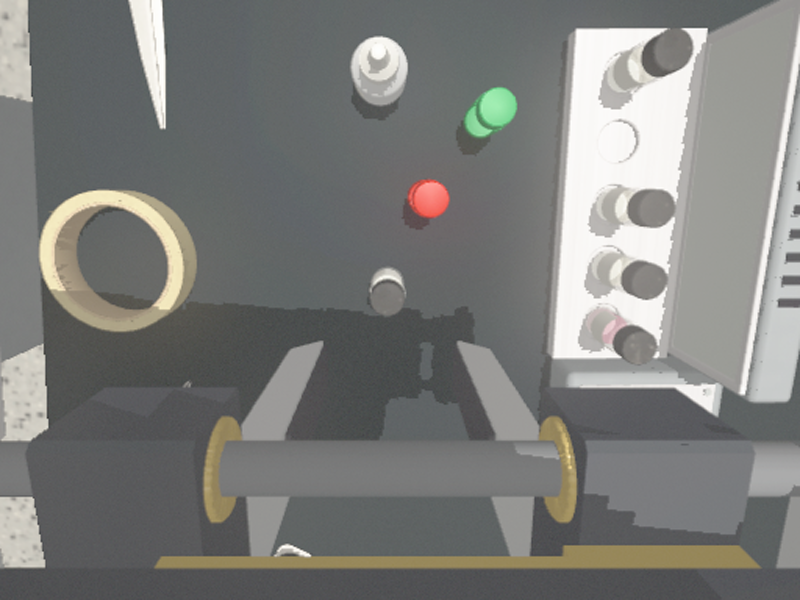

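The new vial stands upright in seat4, with its cap at (645,280) in line with its neighbours. Vial_a's cap at (387,296) is straight below the gripper.

```bash
python3 -m pendant '[[[0,-0.1,-3.5],0],[[0,0,-4],0],[[0,0,-4],0],[[0,0,-3.4],0],[[0,0,-1.4],0],[[0,0,0],0],[[0,0,0],0],[[0,0,0],0]]' 0.7 10
python3 -m pendant '[[[0,0,0],0],[[0,0,0],0],[[0,0,0],0],[[0,0,0],0],[[0,0,0],0],[[0,0,0],0],[[0,0,0],0],[[0,0,0],0],[[0,0,0],0],[[0,0,0],0],[[0,0,0],0],[[0,0,0],0],[[0,0,0],0]]' 0 10
```

```text
time_s: 9.72
ee_pos: [0.4542, 0.0124, 0.0175]
eef_rot: [3.14, 0.0, 1.679]
force: [-0.6, 0.3, -0.3]
grip_width: 0.0658
grip_force: 0.0
time_s: 10.8
ee_pos: [0.4531, 0.0123, 0.0165]
eef_rot: [3.141, 0.0, 1.679]
force: [-0.9, -0.2, 1.9]
grip_width: 0.0226
grip_force: 10.0
```

```bash
python3 -m pendant '[[[0,0,1],0],[[0,0,3],0],[[0,0,4],0],[[0,0,4],0],[[2,2,0],0],[[3.5,3,0],0],[[3.5,3,0],0],[[3,2,0],0],[[1.7,0.9,0],0],[[0,0,-3],0],[[0,0,-3],0],[[0,0,-2],0],[[0,0,-1],0],[[0,0,-0.4],0],[[0,0,0],0],[[0,0,0],0],[[0,0,0],0],[[0,0,0],0]]'
```

```text
time_s: 12.3
ee_pos: [0.584, 0.1156, 0.0438]
eef_rot: [3.14, -0.0, 1.679]
force: [-0.2, 0.2, -0.3]
grip_width: 0.0224
grip_force: 10.0
```

```bash
python3 -m pendant '[[[0.3,0.3,0],0],[[0.33,0.3,0],0],[[0,0,0],0],[[0,0,-0.3],0],[[0,0,-0.3],0],[[0,0,0],0],[[0,0,0],0],[[0,0,0],0]]'
```

```text
time_s: 12.97
ee_pos: [0.5896, 0.1215, 0.0364]
eef_rot: [-3.141, -0.0, 1.679]
force: [0.2, -0.8, 0.6]
grip_width: 0.0226
grip_force: 10.0
```

```bash
python3 -m pendant '[[[0.08,0.02,0],0],[[0,0,-0.1],0],[[0,0,-0.1],0],[[0,0,-0.1],0],[[0,0,-0.1],0],[[0,0,0],0],[[0,0,0],0]]'
python3 -m pendant '[[[0,0,-0.1],0],[[0,0,0],0],[[0,0,0],0]]'
```

```text
time_s: 13.55
ee_pos: [0.5905, 0.1218, 0.0325]
eef_rot: [3.141, -0.0, 1.679]
force: [-0.5, 0.9, 1.6]
grip_width: 0.0225
grip_force: 10.0
time_s: 13.8
ee_pos: [0.5906, 0.1218, 0.0322]
eef_rot: [3.141, -0.0, 1.679]
force: [-3.7, -0.9, 9.1]
grip_width: 0.0226
grip_force: 10.0
```

```bash
python3 -m pendant '[[[0,0,0.1],0],[[0,0,0],0],[[0,0,0],0]]'
python3 -m pendant '[[[0,0,0],0],[[0,0,0],0],[[0,0,0],0],[[0,0,0],0],[[0,0,0],0],[[0,0,0],0],[[0,0,2],0],[[0,0,4],0],[[0,0,4],0],[[0,0,4],0]]' 0.5 10
python3 -m pendant '[[[-1,-3,0],-0.11],[[-1,-3.3,0],-0.11],[[0,-3.3,0],-0.11],[[0,-3.3,0],-0.11],[[0,-3.3,0],-0.11],[[0,-3.3,0],-0.11],[[0,-3.3,0],-0.11],[[0,-3,0],-0.1],[[0,0,0],0],[[0,0,0],0],[[0,0,0],0],[[0,0,0],0]]' 0.5
python3 - <<'E'
from h import *
t=ctrl.camera("top")["color"][110:200,170:320,::-1];t=cv2.resize(t,(400,240),interpolation=cv2.INTER_CUBIC)
c=ctrl.camera("wrist");w=cv2.resize(c["color"][...,::-1],(400,300),interpolation=cv2.INTER_AREA)
cv2.imwrite("pics/full.png",c["color"][...,::-1])
w2=c["color"][...,::-1]
p=proj(c,(.621,-.084,.08));print(p)
cr=(255*(cv2.resize(w2,(800,600),interpolation=cv2.INTER_CUBIC)[0:360]/255.)**.6).astype(np.uint8)
out=np.zeros((600,800,3),np.uint8);out[:360]=cr;out[360:,:400]=t
cv2.imwrite("pics/w6.png",out)
E
```

```text
time_s: 14.05
ee_pos: [0.5904, 0.1218, 0.0323]
eef_rot: [-3.141, -0.0, 1.679]
force: [-0.2, 0.3, 0.4]
grip_width: 0.0223
grip_force: 10.0
time_s: 14.88
ee_pos: [0.59, 0.1217, 0.1741]
eef_rot: [-3.141, 0.0, 1.679]
force: [0.2, 0.9, 0.4]
grip_width: 0.047
grip_force: 0.0
time_s: 15.88
ee_pos: [0.5705, -0.1352, 0.1725]
eef_rot: [-3.142, -0.0, 0.811]
force: [0.6, 0.1, -0.3]
grip_width: 0.047
grip_force: 0.0
[249.66694754 111.06797648]
```

View pics/w6.png

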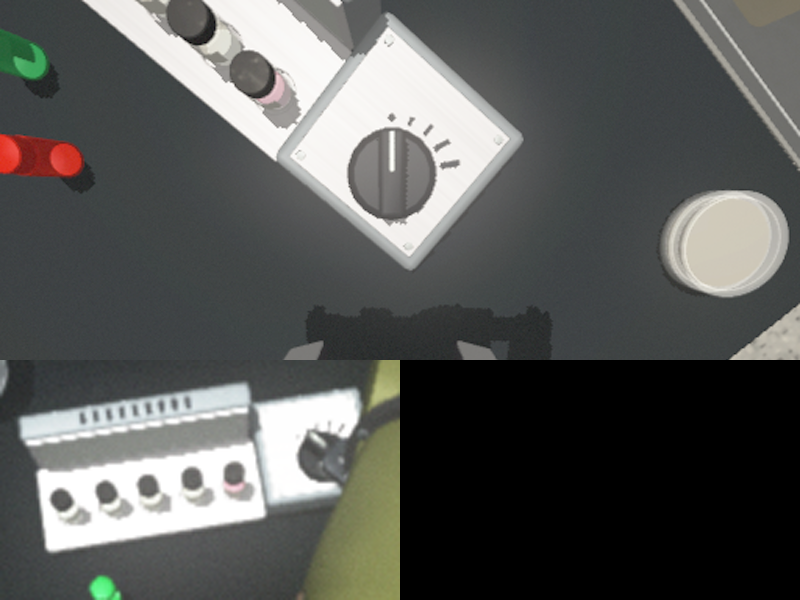

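The row is full: all five caps show in line in the top view. In the wrist view the dial's skirt is centred at about (392,174), with the bar vertical in the image and so already aligned with the fingers.

```bash
python3 - <<'E'
from h import *
c=ctrl.camera("wrist")
a=ray(c,np.array((392,174))/1.5625,.056);b=ray(c,np.array((393,172))/1.5625,.08);e=ctrl.get_obs()["ee_pos"]
print(a,b,e,(a-e)*100,(b-e)*100)
E
```

```text
[ 0.6220888  -0.08461456  0.056     ] [ 0.62265568 -0.08453873  0.08      ] [ 0.57058575 -0.13529743  0.17253089] [  5.15030493   5.06828696 -11.65308855] [ 5.20699336  5.07587007 -9.25308855]
```

```bash
python3 -m pendant '[[[2.6,2.5,0],0],[[2.55,2.55,0],0],[[0,0,-4],0],[[0,0,-3.5],0],[[0,0,-2],0],[[0,0,-1],0],[[0,0,-0.5],0],[[0,0,0],0],[[0,0,0],0],[[0,0,0],0],[[0,0,0],0]]'

```

```text
time_s: 16.95
ee_pos: [0.6226, -0.0859, 0.0639]
eef_rot: [3.14, -0.001, 0.809]
force: [-1.5, 0.2, -0.3]
grip_width: 0.0467
grip_force: 0.0
```

```bash
python3 -m pendant '[[[-0.05,0.12,-0.3],0],[[0,0,-0.1],0],[[0,0,0],0],[[0,0,0],0],[[0,0,0],0]]'
python3 -m pendant '[[[0,0,0],0],[[0,0,0],0],[[0,0,0],0],[[0,0,0],0],[[0,0,0],0],[[0,0,0],0],[[0,0,0],0],[[0,0,0],0],[[0,0,0],0],[[0,0,0],0]]' 0 40
```

```text
time_s: 17.37
ee_pos: [0.6215, -0.0846, 0.0585]
eef_rot: [3.142, -0.0, 0.809]
force: [-0.5, -0.6, -0.0]
grip_width: 0.0466
grip_force: 0.0
time_s: 18.2
ee_pos: [0.6207, -0.0838, 0.0584]
eef_rot: [-3.139, 0.001, 0.809]
force: [-6.7, 4.7, 4.6]
grip_width: 0.0139
grip_force: 40.0
```

```bash
python3 -m pendant '[[[-0.08,0.07,0],0],[[0,0,0],-0.05],[[0,0,0],-0.06],[[0,0,0],-0.06],[[0,0,0],-0.06],[[0,0,0],-0.06],[[0,0,0],-0.06],[[0,0,0],-0.06],[[0,0,0],-0.06],[[0,0,0],-0.06],[[0,0,0],-0.06],[[0,0,0],-0.06],[[0,0,0],-0.06],[[0,0,0],-0.05],[[0,0,0],-0.04],[[0,0,0],0],[[0,0,0],0],[[0,0,0],0]]'
```

```text
time_s: 19.7
ee_pos: [0.6205, -0.0834, 0.0584]
eef_rot: [-3.141, 0.0, 0.011]
force: [-3.5, 5.1, 2.3]
grip_width: 0.0135
grip_force: 40.0
```

```bash
python3 -m pendant '[[[0,0,0],-0.04],[[0,0,0],-0.04],[[0,0,0],-0.04],[[0,0,0],-0.04],[[0,0,0],-0.04],[[0,0,0],-0.04],[[0,0,0],-0.02],[[0,0,0],0],[[0,0,0],0],[[0,0,0],0],[[0,0,0],0],[[0,0,0],0],[[0,0,0],0],[[0,0,0],0]]'
python3 - <<'E'
from h import *
c=ctrl.camera("wrist");g=(255*(c["color"][...,::-1]/255.)**.6).astype(np.uint8)
w=cv2.resize(g,(560,420))
t=ctrl.camera("top")["color"][110:200,170:320,::-1];t=cv2.resize(t,(240,144),interpolation=cv2.INTER_CUBIC)
o=np.zeros((420,800,3),np.uint8);o[:,:560]=w;o[:144,560:]=t;cv2.imwrite("pics/w7.png",o)
print(ctrl.get_obs()["moment"])
E
```

```text
time_s: 20.87
ee_pos: [0.6205, -0.0833, 0.0585]
eef_rot: [-3.141, 0.001, -0.249]
force: [-3.8, 5.6, 2.5]
grip_width: 0.0135
grip_force: 40.0
[1.09030941 0.58599479 0.13186143]
```

View pics/w7.png

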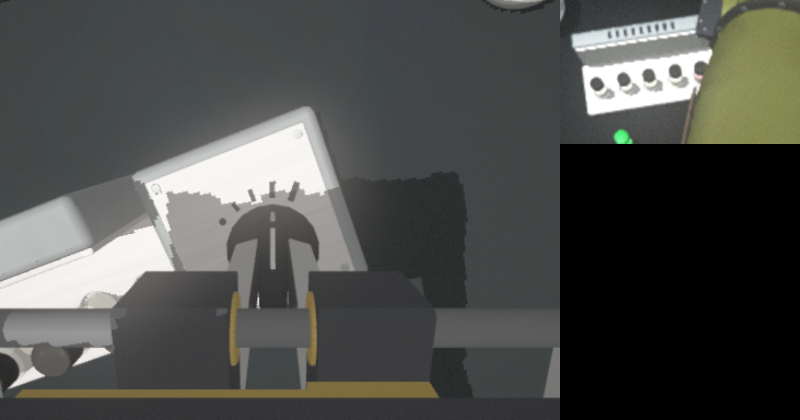

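The white line now points at the third bar (272,189). The dot is at (222,221) and the fourth bar at (294,190). The moment about z of 0.13 N m fits the dial spring. I'll hold briefly and hand in.

```bash
python3 -m pendant '[[[0,0,0],0],[[0,0,0],0],[[0,0,0],0],[[0,0,0],0],[[0,0,0],0],[[0,0,0],0],[[0,0,0],0],[[0,0,0],0]]'
python3 -c "
from station import ctrl
print(ctrl.hand_in())"
```

```text
time_s: 21.63
ee_pos: [0.6205, -0.0833, 0.0585]
eef_rot: [-3.141, 0.001, -0.249]
force: [-2.0, 5.6, 2.5]
grip_width: 0.0135
grip_force: 40.0
the job is handed in; nothing more can be done
None
```

The job is handed in at 21.6 s: both loose vials stand in the two empty seats and are let go, and the gripper is holding the dial at the third click; the hand-in gave no verdict.

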